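# Slide the hood off the air manifold and push the red valve shut

## Robot

A 6-joint arm with a two-finger parallel gripper is mounted at the origin on a cart in front of the work surface, level with it; the furniture and walls round the work are solid. World frame = base frame: x ahead of the robot, y to its left, z up, the work surface at z = 0. Lengths are in m, angles in degrees, forces in N, time in s.
With the tool pointing down it reaches from about 0.35 to 0.725 m from the base axis. Payload 4.3 kg.
Tool frame: the origin (TCP) lies midway between the tips of the shut fingers; the grasp point (between the pads) lies behind it (bot.pinch_z is the z of the grasp point in the tool frame, in m); z points along the fingers, y is the direction in which the jaws open and shut (so a half turn about z gives the same grasp; the last joint's range is limited). The gripper opens to 85 mm and grips with 20 to 120 N. Pads are 22 mm wide; open, the fingers measure 114 mm over their backs; the gripper's body (76 mm by 85 mm) begins 54 mm behind the grasp point. The pads swing forward as they close: fully open they stand 13 mm farther back than shut.
Start: joints at [69.712, 21.618, 4.641, 73.018, 0, 83.68], TCP at [0.139, 0.558, 0.231] pointing down, gripper open.
Joint ranges: [-156.06, 156.06], [-48.1, 94.91], [-58.44, 69.94], [-101.28, 121.22], [-78.64, 73.56], [-180, 180]. Speed limits (degrees/s): [147.25, 147.25, 180, 180, 180, 180].

## Interface

Orientations are given as a 3x3 rotation matrix whose columns are the frame's x, y, z axes.
In Python, from rig import bot gives the robot as it stands.
- The arm moves only by the tool play_rows, never from a script. Its argument "plan" is a list of rows, each an object of numbers: "dx", "dy", "dz": the shift along the tool's x, y, z in mm; "ax", "ay", "az": the turn, a rotation vector about the tool's x, y, z in degrees; "jaw": the closure, from -1 (fully open) to 1 (shut), so that 0 is half open. A call has 1 to 8 rows; each row is the pose to reach, as a shift and turn from the pose measured when the call began, along the tool's axes at that moment; what a row does not reach only later rows make up. A row lasts 1/10 s, in which the tool goes at most 50 mm and 8.59 degrees, less where a joint would pass 70% of its speed; a pose out of reach is approached as far as the arm can. A call with a gripper value outside its range is refused whole. The fingers move at their own pace and stop on an object; the grip force is fixed at half the most. Time passes only in rows, so rows that repeat a pose let the fingers close. It gives the time, the measured TCP pose, the force and the opening at its end, in the units of the state.
- bot.get_obs(): the state, without advancing time (a new reading comes with each control period).
- bot.capture(name): name is "scene" or "top"; returns a dict with "pixels" (384x512x3 uint8, blue, green, red), "camera_matrix" (3x3 intrinsics, pixels), "R" (3x3) and "t" (3): a world point X has camera coordinates R X + t. Camera axes: x right, y down, z forward; pixel columns grow to the right and rows downward; lengths in m; the calibration is good to about 2 mm. A picture is of the moment at which its call begins. There is no depth.
- bot.close_job(): hands the job in, once; it reports no verdict.
The state is a dict: "time": time; "qpos": joint angles; "joint_velocities": joint speeds; "effort": joint torques, N m; "position": TCP position; "tool_rot": TCP orientation; "force": force on the tool from outside, world axes, zero at the start; "ft_torque": the same for the moment, N m; "finger_gap": finger opening in m.
Only numpy, scipy, OpenCV 4.12 (cv2) and the standard library are available. Lean on these libraries where they do the work, as an engineer would, in place of code of your own. Each camera call takes 0.05 s, during which the arm holds its last target.

## Task

Push the green hood on the air manifold all the way to the right so that both valve handles are bare (push high on its left side, so that your fingers pass over the handles), then push the red handle over to the back, away from you, until it is fully shut. Leave the blue handle open as it is and the other things on the bench where they are. Use light fingertip pushes only: do not grip or lift anything and do not force a handle.

Things in the scene. Friction and masses are not known exactly. Their poses are not given: they have to be found in the camera images.
- manifold: low grey air manifold fixed on the bench, 116 (x) x 262 (y) x 30 mm high; origin at the centre of its underside; its x points away from the robot and y to the left when its yaw is 0. A box-shaped green hood slides on its top along y. Two toggle valves stand on its left half under the hood, their hinge lines over x = 0, one at y = +57 mm and one at y = +101 mm; which of them is the red one differs from run to run. Short brass hose tails stick out of its back and right end
- hood (a joint): how far the green hood has slid, in m: 0 = left end, over both valves; 0.145 = right end stop, both valves bare. It starts near 0. Friction about 2.5 N holds it where it is left; it cannot be lifted off
- hood_face (a point): centre of the upright left side face (towards the manifold's +y) of the green hood, 103 mm above the bench; moves with the hood. The hood is 96 (x) x 96 (y) mm and reaches from 36 to 120 mm above the bench; pushing this face towards the manifold's -y slides the hood. At joint value 0 this face is at y = +127 mm of the manifold. The open handles under the hood reach up to 80 mm above the bench, so fingers that follow this face must stay above that
- red_tip (a point): handle with the red sleeve; the handle is a round 14 mm sleeve on a thin stem, 43 mm from hinge line to rounded end; the hinge line runs along the manifold's y, 36 mm above the bench. This point lies in the sleeve on its centre line, 36 mm from the hinge line
- red_lever (a joint): angle of the red handle (rad): 0 = fully open, nearly upright, leaning 0.15 rad to the manifold's -x side (towards the robot); 1.05 = fully shut, leaning 0.9 rad to the +x side, at its stop. Friction holds it where it is left; about 2 to 4 N on the sleeve, along the manifold's x, moves it
- blue_tip (a point): handle with the blue sleeve, same make as the red one; the handle is a round 14 mm sleeve on a thin stem, 43 mm from hinge line to rounded end; the hinge line runs along the manifold's y, 36 mm above the bench. This point lies in the sleeve on its centre line, 36 mm from the hinge line
- blue_lever (a joint): angle of the blue handle (rad): 0 = fully open, nearly upright, leaning 0.15 rad to the manifold's -x side (towards the robot); 1.05 = fully shut, leaning 0.9 rad to the +x side, at its stop. Friction holds it where it is left; about 2 to 4 N on the sleeve, along the manifold's x, moves it
- padlock_lam_b: bystander: small dark laminated padlock lying flat just in front of the manifold, 67 x 44 x 17 mm; origin at the centre of its underside
- cylinder_3: bystander: pale lock cylinder lying on the bench to the right of the manifold, 33 x 63 x 17 mm; origin at the centre of its underside
- screwdriver_amber: bystander: screwdriver with an amber handle, 208 mm long, lying along the front edge of the bench on the right; origin at the centre of its underside
- red_tin_tray: bystander: rusty red open tin tray, 60 x 90 x 20 mm, on the right of the bench; origin at the centre of its underside
- oiler: bystander: grey cone-shaped oil can with a thin spout, 62 mm across, 143 mm high, on the right; origin at the centre of its underside
- door_knob: bystander: pale round door knob, 54 mm across, 58 mm high, on the right; origin at the centre of its underside

How it is judged (in metres and radians):
On the way, in this order (a step that is already met when the one before it is completed fails the run):
1. the hood is slid to the right, clear of both handles, while the red handle is still open (value of joint hood above 0.13 m and value of joint red_lever below 0.3 rad), for 0.2 s.
2. the red handle is pushed shut (value of joint red_lever above 0.9 rad), for 0.2 s.
At the end, for the whole second after the job is handed in: The hood stands within 15 mm of its right end stop, the red handle is at rest within 0.15 rad of its shut stop, the blue handle is still open (under 0.3 rad, where it was) (value of joint hood above 0.13 m and value of joint red_lever above 0.9 rad and value of joint blue_lever below 0.3 rad and velocity of joint red_lever between -0.05 and 0.05 rad/s and distance of manifold from where it was at the start of the episode below 0.005 m); the robot touches nothing.
It fails at once if the blue handle is moved by more than about 0.2 rad (value of joint blue_lever above 0.3 rad).
It fails at once if a handle is gripped or forced (over 35 N) (contact force between the fingers and red_lever above 35 N or contact force between the fingers and blue_lever above 35 N).
It fails at once if the hood is forced (over 60 N) (contact force between the fingers and hood above 60 N).
It fails at once if a bystander is pushed about, tipped, lifted or carried (over 15 mm or 0.35 rad) (distance of any of padlock_lam_b, cylinder_3, screwdriver_amber, red_tin_tray, oiler, door_knob from where it was at the start of the episode above 0.015 m or angle between any of padlock_lam_b, cylinder_3, red_tin_tray, oiler, door_knob's own z axis and vertical above 0.35 rad).
It also fails if it takes over 43 s, if anything falls off the work surface, if the arm or the gripper's body presses on something with over 40 N, if the wrist force passes 120 N, or if a joint passes its speed limit or range.

## Working session

There is one attempt and no reset: what is moved stays moved. The work goes in short steps, Python scripts to look and compute and a tool call to move; the robot and the scene stay as the last step left them, time stands still between calls to the robot, and variables do not carry over. Pictures are saved under pics/ and viewed, and the job is handed in when it is done.

Besides the shell and the picture viewer there is one more tool, called after "Call:" in YAML: its name, and indented under it one key for each argument. play_rows: Moves the arm, as the interface text tells. Its arguments: {"type":"object","properties":{"plan":{"type":"array"}},"required":["plan"]}

```bash
mkdir -p pics; python3 - <<'E'
from rig import bot
import cv2,numpy as np,pickle
o=bot.get_obs();print({k:np.round(v,3).tolist() for k,v in o.items()}, bot.pinch_z)
d={}
for n in("scene","top"):
    c=bot.capture(n);d[n]=c;cv2.imwrite(f"pics/{n}0.png",c["pixels"]);print(n,c["camera_matrix"],c["R"],c["t"])
pickle.dump(d,open("c0.pkl","wb"))
E
```

```text
{'time': 0.0, 'qpos': [69.713, 21.662, 4.562, 73.017, 0.0, 83.681], 'joint_velocities': [-0.1, -0.002, 0.058, 0.029, 0.077, -0.059], 'effort': [-0.0, -46.36, 26.988, 0.021, -0.0, -0.0], 'position': [0.139, 0.557, 0.23], 'tool_rot': [[-0.97, 0.241, -0.001], [0.241, 0.97, -0.002], [0.0, -0.002, -1.0]], 'force': [-0.791, -0.033, -0.238], 'ft_torque': [-0.002, 0.027, 0.045], 'finger_gap': 0.085} -0.0187
scene [[416.10183517   0.         258.08361314]
 [  0.         416.10183517 199.58422822]
 [  0.           0.           1.        ]] [[ 0.85190671 -0.52357828  0.01098811]
 [-0.36238316 -0.60451616 -0.70939316]
 [ 0.37806534  0.60035489 -0.70472733]] [-0.41202932  0.23807914  0.93892467]
top [[474.05698736   0.         261.80870459]
 [  0.         474.05698736 184.27847797]
 [  0.           0.           1.        ]] [[-0.05714523 -0.9983589  -0.00373162]
 [-0.97299611  0.05652996 -0.22379218]
 [ 0.22363587 -0.0091578  -0.97462974]] [0.01167622 0.49352038 1.2256378 ]
```

```bash
ls
```

```text
c0.pkl
pics
```

View pics/scene0.png

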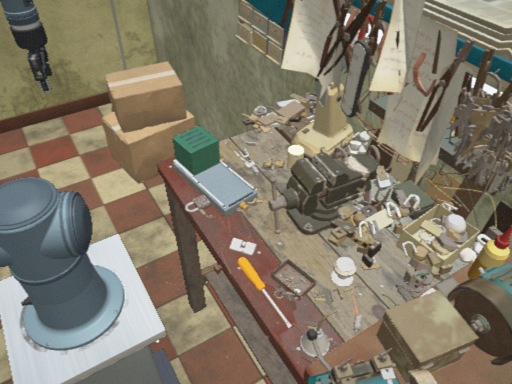

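View pics/top0.png

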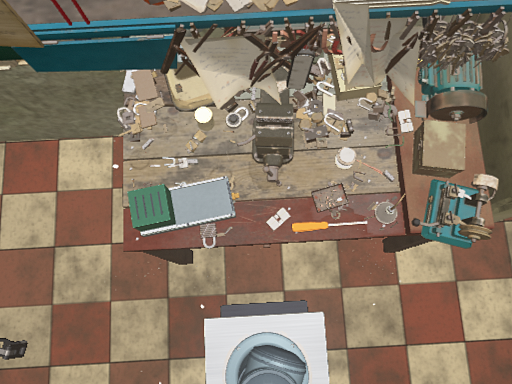

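The scene view shows the green hood near (197,150) and the grey manifold at (215,182). In the top view the hood is near (152,207) and the manifold spans about x 130–235. I'll enlarge both crops.

```bash
python3 - <<'E'
import cv2,pickle
d=pickle.load(open("c0.pkl","rb"))
cv2.imwrite("pics/tc.png",cv2.resize(d["top"]["pixels"][165:260,115:250],None,fx=5.9,fy=5.9,interpolation=cv2.INTER_CUBIC))
cv2.imwrite("pics/sc.png",cv2.resize(d["scene"]["pixels"][115:220,160:265],None,fx=5.7,fy=5.7,interpolation=cv2.INTER_CUBIC))
E
```

```text
(no output)
```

View pics/tc.png

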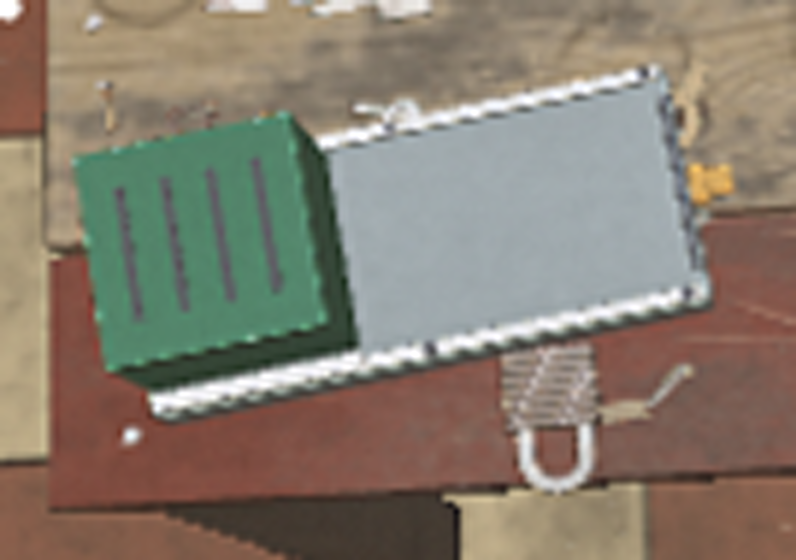

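View pics/sc.png

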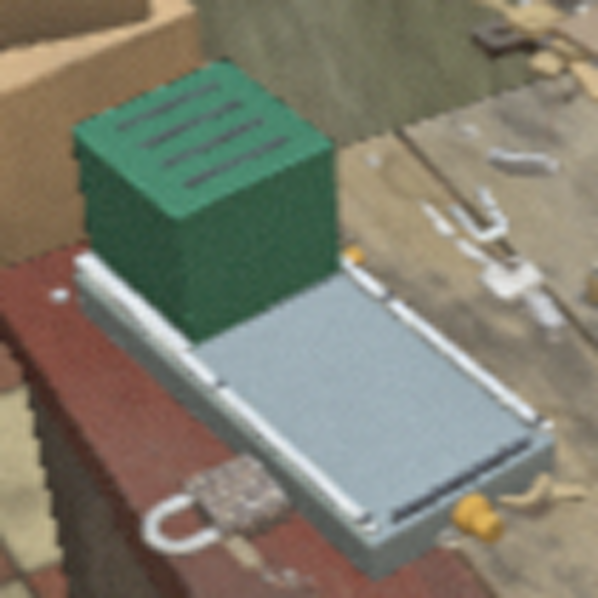

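```bash
cat > h.py <<'E'
import numpy as np,pickle,cv2
def proj(c,X):
    p=(np.asarray(X)@c["R"].T+c["t"]); p=p@c["camera_matrix"].T
    return p[:,:2]/p[:,2:]
def man(P,L):
    x,y,a=P[:3];c,s=np.cos(a),np.sin(a);L=np.atleast_2d(L)
    return np.c_[x+c*L[:,0]-s*L[:,1],y+s*L[:,0]+c*L[:,1],L[:,2]]
E
python3 - <<'E'
from h import *
from scipy.optimize import least_squares
d=pickle.load(open("c0.pkl","rb"))
T=np.array([(75,158),(292,112),(328,325),(108,372),(658,66),(710,300),(152,415)],float);T=(T+.5)/5.9-.5+[115,165]
S=np.array([(220,62),(335,145),(180,217),(75,130),(552,430),(375,578)],float);S=(S+.5)/5.7-.5+[160,115]
def hood(q):
    return [(.048,.127-q,.12),(.048,.031-q,.12),(-.048,.031-q,.12),(-.048,.127-q,.12)]
def res(P,full=False):
    q=P[3]
    t=proj(d["top"],man(P,hood(q)+[(.058,-.131,.03),(-.058,-.131,.03),(-.058,.131,.03)]))-T
    s=proj(d["scene"],man(P,hood(q)+[(.058,-.131,.03),(-.058,-.131,0)]))-S
    return np.r_[t,s].ravel()
r=least_squares(res,[.45,.15,.2,0.],loss='soft_l1')
print(r.x,np.degrees(r.x[2]));print(res(r.x).reshape(-1,2).round(1))
P=r.x;np.save("P.npy",P)
print(man(P,[(0,.127,.103),(0,-.018,.103),(-.0054,.057,.072),(-.0054,.101,.072),(0,0,0)]).round(4))
E
```

```text
[0.45286148 0.20057893 0.16133252 0.00396268] 9.243672323886873
[[-0.5 -0.1]
 [-0.3 -0.3]
 [ 0.1 -0.2]
 [-0.2  0. ]
 [-0.1 -0.7]
 [-0.4  0.1]
 [-1.   1.5]
 [ 1.2 -0.2]
 [ 0.6  0.2]
 [-0.3  1.2]
 [-1.   0.3]
 [ 1.2  0.9]
 [-0.2  1.8]]
[[0.4325 0.3259 0.103 ]
 [0.4558 0.1828 0.103 ]
 [0.4384 0.256  0.072 ]
 [0.4313 0.2994 0.072 ]
 [0.4529 0.2006 0.    ]]
```

```bash
cat >> h.py <<'E'
def go(target_local,P=None,yawalign=True):
    from rig import bot
    from scipy.spatial.transform import Rotation as Ro
    P=np.load("P.npy") if P is None else P
    o=bot.get_obs();R=np.array(o["tool_rot"]);p=np.array(o["position"])
    t=man(P,target_local)[0]
    a=P[2];y=np.array([-np.sin(a),np.cos(a),0]);z=np.array([0,0,-1.]);x=np.cross(y,z)
    Rt=np.c_[x,y,z]
    rv=np.degrees(Ro.from_matrix(R.T@Rt).as_rotvec())
    c,s=np.cos(a),np.sin(a);dl=p-[P[0],P[1],0];loc=np.array([c*dl[0]+s*dl[1],-s*dl[0]+c*dl[1],p[2]])
    print("t",round(float(o["time"]),2),"local now mm",(loc*1000).round(1),"F",np.round(o["force"],1),"gap",o["finger_gap"])
    print("shift mm",(R.T@(t-p)*1000).round(1),"turn",rv.round(2))
E
python3 -c "
from h import *
go([0,.19,.20]);go([0,.165,.102])"
```

```text
t 0.1 local now mm [-252.9  402.7  230.4] F [ 0.4  0.2 -0.1] gap 0.08524972767669362
shift mm [-316.2  -95.7   30.5] turn [ -0.1   -0.03 -23.21]
t 0.1 local now mm [-252.9  402.7  230.4] F [ 0.4  0.2 -0.1] gap 0.08524972767669362
shift mm [-326.1 -118.5  128.6] turn [ -0.1   -0.03 -23.21]
```

Call:
play_rows:
  plan:
    - {"dx": -40, "dy": -12, "dz": 4, "az": -3, "jaw": 1}
    - {"dx": -80, "dy": -24, "dz": 8, "az": -6, "jaw": 1}
    - {"dx": -120, "dy": -36, "dz": 12, "az": -9, "jaw": 1}
    - {"dx": -160, "dy": -48, "dz": 16, "az": -12, "jaw": 1}
    - {"dx": -200, "dy": -60, "dz": 20, "az": -15, "jaw": 1}
    - {"dx": -240, "dy": -72, "dz": 24, "az": -18, "jaw": 1}
    - {"dx": -280, "dy": -84, "dz": 28, "az": -21, "jaw": 1}
    - {"dx": -316, "dy": -96, "dz": 30, "az": -23.2, "jaw": 1}

```text
schema error: expected keys dx, dy, dz, ax, ay, az, jaw
```

```bash
python3 -c "
from h import *
go([0,.165,.102])"
```

```text
t 0.1 local now mm [-252.9  402.7  230.4] F [ 0.4  0.2 -0.1] gap 0.08524972767669362
shift mm [-326.1 -118.5  128.6] turn [ -0.1   -0.03 -23.21]
```

Call:
play_rows:
  plan:
    - {"dx": -40, "dy": -12, "dz": 4, "ax": 0, "ay": 0, "az": -3, "jaw": 1}
    - {"dx": -80, "dy": -24, "dz": 8, "ax": 0, "ay": 0, "az": -6, "jaw": 1}
    - {"dx": -120, "dy": -36, "dz": 12, "ax": 0, "ay": 0, "az": -9, "jaw": 1}
    - {"dx": -160, "dy": -48, "dz": 16, "ax": 0, "ay": 0, "az": -12, "jaw": 1}
    - {"dx": -200, "dy": -60, "dz": 20, "ax": 0, "ay": 0, "az": -15, "jaw": 1}
    - {"dx": -240, "dy": -72, "dz": 24, "ax": 0, "ay": 0, "az": -18, "jaw": 1}
    - {"dx": -280, "dy": -84, "dz": 28, "ax": 0, "ay": 0, "az": -21, "jaw": 1}
    - {"dx": -316, "dy": -96, "dz": 30, "ax": 0, "ay": 0, "az": -23.2, "jaw": 1}

```text
time: 0.9
position: [0.4232, 0.3864, 0.1997]
tool_rot: [[-0.987, -0.162, -0.002], [-0.162, 0.987, -0.003], [0.002, -0.002, -1.0]]
force: [0.9, 0.3, 0.4]
finger_gap: 0.0001
```

```bash
python3 -c "
from h import *
go([0,.165,.102])"
```

```text
t 0.9 local now mm [  0.6 188.2 199.7] F [0.9 0.3 0.4] gap 7.376461704622123e-05
shift mm [  0.4 -23.   97.7] turn [-0.13 -0.12  0.06]
```

Call:
play_rows:
  plan:
    - {"dx": 0, "dy": -5, "dz": 30, "ax": 0, "ay": 0, "az": 0, "jaw": 1}
    - {"dx": 0, "dy": -10, "dz": 60, "ax": 0, "ay": 0, "az": 0, "jaw": 1}
    - {"dx": 0, "dy": -15, "dz": 90, "ax": 0, "ay": 0, "az": 0, "jaw": 1}
    - {"dx": 0, "dy": -20, "dz": 98, "ax": 0, "ay": 0, "az": 0, "jaw": 1}
    - {"dx": 0, "dy": -20, "dz": 98, "ax": 0, "ay": 0, "az": 0, "jaw": 1}

```text
time: 1.4
position: [0.4249, 0.365, 0.1003]
tool_rot: [[-0.987, -0.161, -0.005], [-0.161, 0.987, -0.005], [0.006, -0.004, -1.0]]
force: [-0.6, 0.2, -0.6]
finger_gap: 0.0002
```

```bash
python3 - <<'E'
from h import *
from rig import bot
go([0,.140,.102])
a=bot.capture("scene")["pixels"][60:220,140:265];b=bot.capture("top")["pixels"][150:260,100:250]
cv2.imwrite("pics/p1.png",np.hstack([cv2.resize(a,(395,506),interpolation=2),cv2.resize(b,(400,506*0+293),interpolation=2) if 0 else cv2.copyMakeBorder(cv2.resize(b,(400,293),interpolation=2),0,213,0,0,cv2.BORDER_CONSTANT)]))
E
```

```text
t 1.4 local now mm [ -1.2 166.8 100.3] F [-0.6  0.2 -0.6] gap 0.00019183607420924535
shift mm [ -1.1 -26.8  -1.6] turn [-0.24 -0.34  0.02]
```

View pics/p1.png

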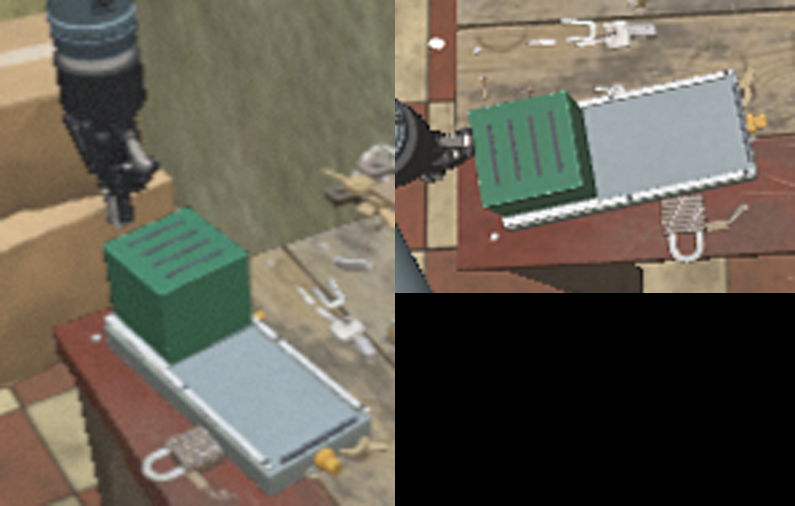

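The two views show shut fingertips just left of the hood face, in line with its centre. I'll start the push slowly.

Call:
play_rows:
  plan:
    - {"dx": 0, "dy": -12, "dz": -1, "ax": 0, "ay": 0, "az": 0, "jaw": 1}
    - {"dx": -1, "dy": -20, "dz": -2, "ax": 0, "ay": 0, "az": 0, "jaw": 1}
    - {"dx": -1, "dy": -26, "dz": -2, "ax": 0, "ay": 0, "az": 0, "jaw": 1}
    - {"dx": -1, "dy": -32, "dz": -2, "ax": 0, "ay": 0, "az": 0, "jaw": 1}
    - {"dx": -1, "dy": -38, "dz": -2, "ax": 0, "ay": 0, "az": 0, "jaw": 1}
    - {"dx": -1, "dy": -46, "dz": -2, "ax": 0, "ay": 0, "az": 0, "jaw": 1}
    - {"dx": -1, "dy": -54, "dz": -2, "ax": 0, "ay": 0, "az": 0, "jaw": 1}
    - {"dx": -1, "dy": -62, "dz": -2, "ax": 0, "ay": 0, "az": 0, "jaw": 1}

```text
time: 2.3
position: [0.4382, 0.3056, 0.1052]
tool_rot: [[-0.987, -0.162, -0.0], [-0.162, 0.987, -0.001], [0.0, -0.001, -1.0]]
force: [0.6, 2.7, 2.5]
finger_gap: 0.0001
```

```bash
python3 - <<'E'
from h import *
from rig import bot
go([0,.0,.102])
a=bot.capture("scene")["pixels"][60:220,140:265];b=bot.capture("top")["pixels"][150:260,100:250]
cv2.imwrite("pics/p2.png",np.hstack([cv2.resize(a,(395,506),interpolation=2),cv2.copyMakeBorder(cv2.resize(b,(400,293),interpolation=2),0,213,0,0,cv2.BORDER_CONSTANT)]))
E
```

```text
t 2.3 local now mm [  2.4 106.  105.2] F [0.6 2.7 2.5] gap 7.972398520044634e-05
shift mm [   2.5 -106.     3.3] turn [-0.06 -0.01  0.07]
```

View pics/p2.png

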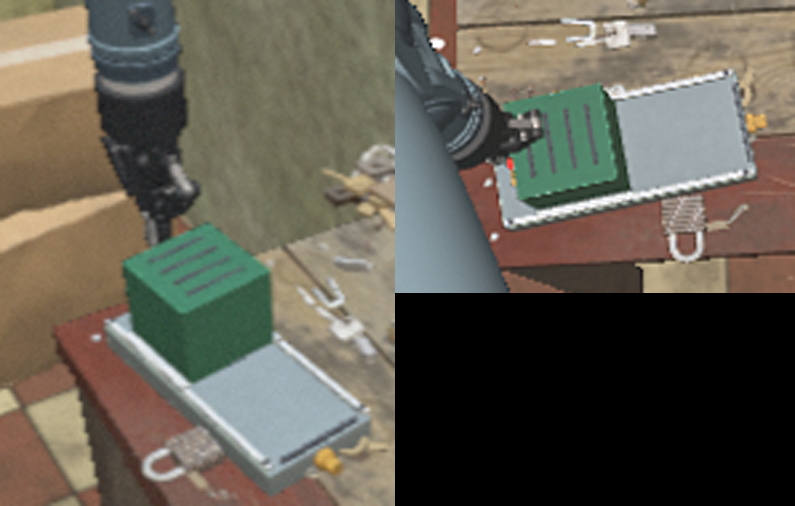

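Hood slid about 30 mm, with a red bit showing at top view (510,165); push force is 2.7 N. Continuing.

Call:
play_rows:
  plan:
    - {"dx": 1, "dy": -8, "dz": 1, "ax": 0, "ay": 0, "az": 0, "jaw": 1}
    - {"dx": 2, "dy": -16, "dz": 2, "ax": 0, "ay": 0, "az": 0, "jaw": 1}
    - {"dx": 2, "dy": -25, "dz": 2, "ax": 0, "ay": 0, "az": 0, "jaw": 1}
    - {"dx": 2, "dy": -34, "dz": 2, "ax": 0, "ay": 0, "az": 0, "jaw": 1}
    - {"dx": 2, "dy": -43, "dz": 2, "ax": 0, "ay": 0, "az": 0, "jaw": 1}
    - {"dx": 2, "dy": -52, "dz": 2, "ax": 0, "ay": 0, "az": 0, "jaw": 1}
    - {"dx": 2, "dy": -60, "dz": 2, "ax": 0, "ay": 0, "az": 0, "jaw": 1}
    - {"dx": 2, "dy": -68, "dz": 2, "ax": 0, "ay": 0, "az": 0, "jaw": 1}

```text
time: 3.2
position: [0.4467, 0.2362, 0.1028]
tool_rot: [[-0.987, -0.16, -0.001], [-0.16, 0.987, -0.003], [0.002, -0.003, -1.0]]
force: [1.0, 3.6, -1.5]
finger_gap: -0.0
```

```bash
python3 - <<'E'
from h import *
go([0,.0,.102])
E
```

```text
t 3.2 local now mm [ -0.4  36.1 102.8] F [ 1.   3.6 -1.5] gap -9.599239049383831e-07
shift mm [ -0.4 -36.1   0.9] turn [-0.18 -0.11 -0.03]
```

Call:
play_rows:
  plan:
    - {"dx": 0, "dy": -6, "dz": 0, "ax": 0, "ay": 0, "az": 0, "jaw": 1}
    - {"dx": 0, "dy": -12, "dz": 0, "ax": 0, "ay": 0, "az": 0, "jaw": 1}
    - {"dx": 0, "dy": -18, "dz": 0, "ax": 0, "ay": 0, "az": 0, "jaw": 1}
    - {"dx": 0, "dy": -23, "dz": 0, "ax": 0, "ay": 0, "az": 0, "jaw": 1}
    - {"dx": 0, "dy": -27, "dz": 0, "ax": 0, "ay": 0, "az": 0, "jaw": 1}
    - {"dx": 0, "dy": -31, "dz": 0, "ax": 0, "ay": 0, "az": 0, "jaw": 1}
    - {"dx": 0, "dy": -34, "dz": 0, "ax": 0, "ay": 0, "az": 0, "jaw": 1}

```text
time: 3.9
position: [0.452, 0.2022, 0.1028]
tool_rot: [[-0.987, -0.16, -0.002], [-0.16, 0.987, -0.003], [0.002, -0.003, -1.0]]
force: [1.1, 2.8, -2.1]
finger_gap: 0.0002
```

```bash
python3 - <<'E'
from h import *
from rig import bot
go([0,.0,.102])
a=bot.capture("scene")["pixels"][60:220,140:265];b=bot.capture("top")["pixels"][150:260,100:250]
cv2.imwrite("pics/p3.png",np.hstack([cv2.resize(a,(395,506),interpolation=2),cv2.copyMakeBorder(cv2.resize(b,(400,293),interpolation=2),0,213,0,0,cv2.BORDER_CONSTANT)]))
E
```

```text
t 3.9 local now mm [ -0.6   1.8 102.8] F [ 1.1  2.8 -2.1] gap 0.00022688338903734833
shift mm [-0.6 -1.8  0.8] turn [-0.18 -0.13 -0.03]
```

View pics/p3.png

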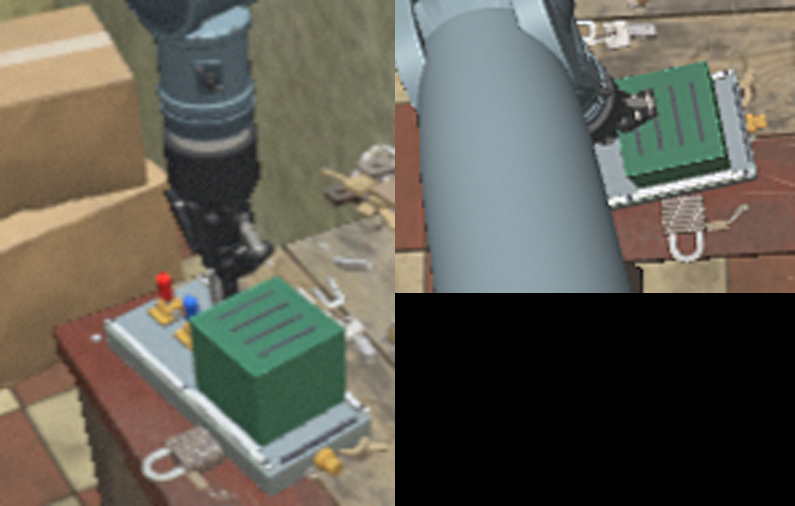

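Red handle is leftmost (y=+101), blue at y=+57. The force shows the hood is not yet at its stop, so I'll go on in small steps.

Call:
play_rows:
  plan:
    - {"dx": 0, "dy": -3, "dz": 0, "ax": 0, "ay": 0, "az": 0, "jaw": 1}
    - {"dx": 0, "dy": -5, "dz": 0, "ax": 0, "ay": 0, "az": 0, "jaw": 1}
    - {"dx": 0, "dy": -7, "dz": 0, "ax": 0, "ay": 0, "az": 0, "jaw": 1}

```text
time: 4.3
position: [0.453, 0.195, 0.1028]
tool_rot: [[-0.987, -0.16, -0.002], [-0.16, 0.987, -0.004], [0.003, -0.004, -1.0]]
force: [0.6, 3.0, -0.1]
finger_gap: 0.0
```

Call:
play_rows:
  plan:
    - {"dx": 0, "dy": -2, "dz": 0, "ax": 0, "ay": 0, "az": 0, "jaw": 1}
    - {"dx": 0, "dy": -4, "dz": 0, "ax": 0, "ay": 0, "az": 0, "jaw": 1}

```text
time: 4.5
position: [0.4531, 0.1945, 0.103]
tool_rot: [[-0.987, -0.161, -0.003], [-0.161, 0.987, 0.005], [0.003, 0.005, -1.0]]
force: [-1.9, 16.9, -2.4]
finger_gap: 0.0
```

Stop felt (17 N). Backing off.

Call:
play_rows:
  plan:
    - {"dx": 0, "dy": 6, "dz": 0, "ax": 0, "ay": 0, "az": 0, "jaw": 1}
    - {"dx": 0, "dy": 20, "dz": -10, "ax": 0, "ay": 0, "az": 0, "jaw": 1}
    - {"dx": 0, "dy": 30, "dz": -30, "ax": 0, "ay": 0, "az": 0, "jaw": 1}
    - {"dx": 25, "dy": 50, "dz": -40, "ax": 0, "ay": 0, "az": 0, "jaw": 1}
    - {"dx": 45, "dy": 80, "dz": -40, "ax": 0, "ay": 0, "az": 0, "jaw": 1}
    - {"dx": 65, "dy": 112, "dz": -40, "ax": 0, "ay": 0, "az": 0, "jaw": 1}
    - {"dx": 65, "dy": 112, "dz": -40, "ax": 0, "ay": 0, "az": 0, "jaw": 1}

```text
time: 5.2
position: [0.3682, 0.2966, 0.1446]
tool_rot: [[-0.986, -0.167, -0.004], [-0.167, 0.986, 0.005], [0.003, 0.005, -1.0]]
force: [0.3, -0.4, -1.0]
finger_gap: 0.0003
```

```bash
python3 - <<'E'
from h import *
from rig import bot
go([-.060,.105,.061])
a=bot.capture("scene");b=bot.capture("top")
pickle.dump(dict(scene=a,top=b),open("c1.pkl","wb"))
P=np.load("P.npy")
print(proj(a,man(P,[(-.0054,.101,.0716),(-.0054,.057,.0716)])).round(1))
cv2.imwrite("pics/p4.png",cv2.resize(a["pixels"][115:220,160:265],None,fx=5.7,fy=5.7,interpolation=2))
cv2.imwrite("pics/p4t.png",cv2.resize(b["pixels"][150:260,100:250],None,fx=5,fy=5,interpolation=2))
E
```

```text
t 5.2 local now mm [-68.1 108.4 144.6] F [ 0.3 -0.4 -1. ] gap 0.00034852398607171115
shift mm [-8.3 -3.9 83.5] turn [ 0.31 -0.18  0.35]
[[190.3 148.9]
 [198.9 156.1]]
```

View pics/p4.png

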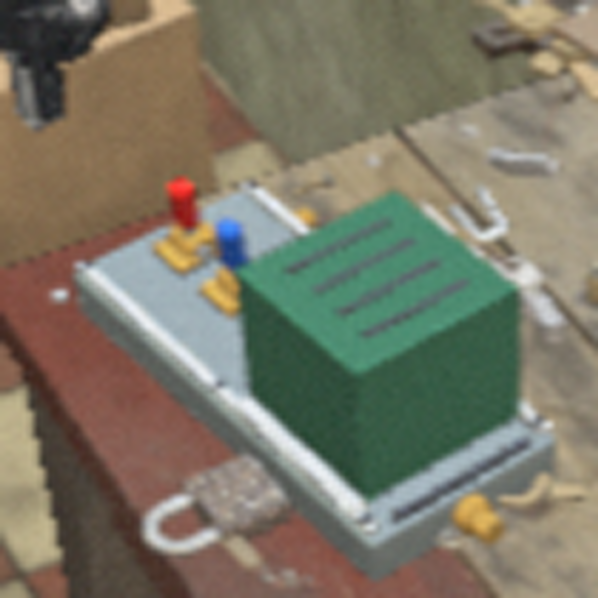

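View pics/p4t.png

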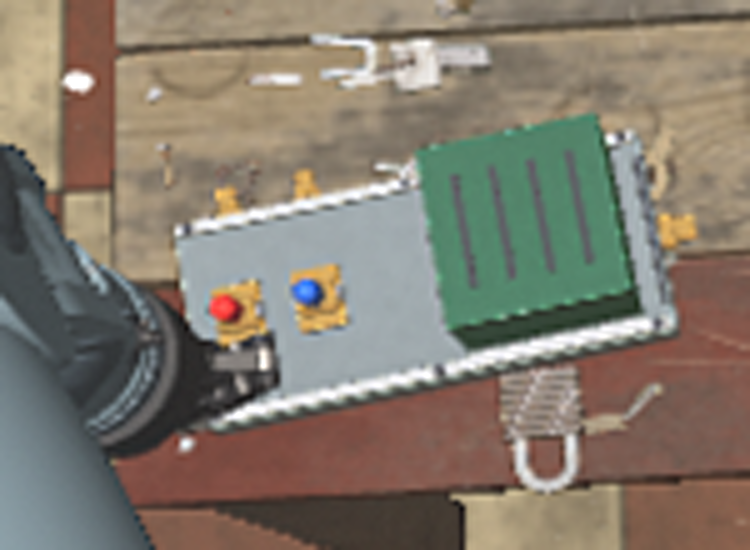

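```bash
python3 - <<'E'
from h import *
d=pickle.load(open("c1.pkl","rb"));P=np.load("P.npy")
for y in(.101,.057): print(proj(d["top"],man(P,[(-.0064,y,.0745)])).round(1),proj(d["scene"],man(P,[(-.0054,y,.0716)])).round(1))
def tri(u,v):
    A=[];b=[]
    for c,p in((d["top"],u),(d["scene"],v)):
        K=c["camera_matrix"];M=K@np.c_[c["R"],c["t"]]
        for i in(0,1): r=p[i]*M[2]-M[i];A.append(r[:3]);b.append(-r[3])
    return np.linalg.lstsq(np.array(A),np.array(b),rcond=None)[0]
def loc(p):
    a=P[2];c,s=np.cos(a),np.sin(a);e=p-[P[0],P[1],0];return (np.array([c*e[0]+s*e[1],-s*e[0]+c*e[1],e[2]])*1000).round(1)
# red / blue sleeve top blobs
f=lambda U,k,o:(np.array(U)+.5)/k-.5+o
for n,U,V in(("red",(228,307),(181,187)),("blue",(308,291),(229,229)),("hoodFL top",(452,330),(243,268)),("hoodBL",(414,152),(398,192)),("hoodFR",(640,292),(360,372)),("hoodBR",(598,116),(520,290))):
    u=f(U,5,[100,150]);v=f(V,5.7,[160,115]);print(n,u.round(1),v.round(1),loc(tri(u,v)))
E
```

```text
[[143.2 212.8]] [[190.3 148.9]]
[[159.7 209.2]] [[198.9 156.1]]
red [145.2 211. ] [191.3 147.4] [-4.7 93.8 81.3]
blue [161.2 207.8] [199.8 154.8] [-4.9 51.6 79.6]
hoodFL top [190.  215.6] [202.2 161.6] [-48.6 -24.5 124.7]
hoodBL [182.4 180. ] [229.4 148.3] [ 46.7 -21.5 120.4]
hoodFR [227.6 208. ] [222.7 179.9] [ -51.7 -120.6  128. ]
hoodBR [219.2 172.8] [250.8 165.5] [  44.1 -117.6  121.6]
```

Handles and hood both triangulate about 5 mm further right than my first fit says, which means the hood started at 0 rather than 0.004. The hood has therefore travelled about 0.145 m. Red is at local y≈+96; I'll correct for that.

Call:
play_rows:
  plan:
    - {"dx": -3, "dy": -5, "dz": 30, "ax": 0, "ay": 0, "az": 0, "jaw": 1}
    - {"dx": -6, "dy": -10, "dz": 60, "ax": 0, "ay": 0, "az": 0, "jaw": 1}
    - {"dx": -10, "dy": -11, "dz": 84, "ax": 0.3, "ay": 0, "az": 0.3, "jaw": 1}
    - {"dx": -10, "dy": -11, "dz": 84, "ax": 0.3, "ay": 0, "az": 0.3, "jaw": 1}

```text
time: 5.7
position: [0.381, 0.2837, 0.0577]
tool_rot: [[-0.988, -0.156, -0.006], [-0.156, 0.988, -0.005], [0.007, -0.004, -1.0]]
force: [-0.9, 0.2, -0.6]
finger_gap: 0.0003
```

```bash
python3 - <<'E'
from h import *
from rig import bot
go([-.02,.098,.061])
a=bot.capture("scene");b=bot.capture("top")
cv2.imwrite("pics/p5.png",np.hstack([cv2.resize(a["pixels"][115:195,160:240],(400,400),interpolation=2),cv2.resize(b["pixels"][180:260,120:200],(400,400),interpolation=2)]))
E
```

```text
t 5.7 local now mm [-57.6  93.6  57.7] F [-0.9  0.2 -0.6] gap 0.00029068241764608054
shift mm [-37.6   4.6  -3.5] turn [-0.23 -0.38 -0.25]
```

View pics/p5.png

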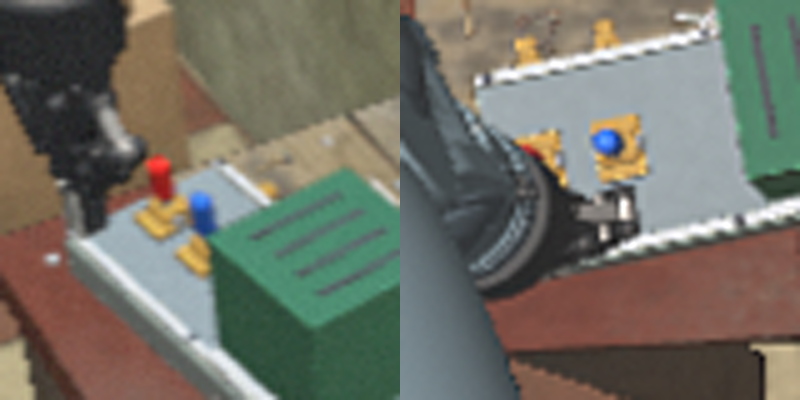

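Fingertips stand in front of the red handle. The wider knuckle at scene (130,145) is about 45 mm above the tips, so it passes above blue. I'll move a little further left, then push in small steps.

Call:
play_rows:
  plan:
    - {"dx": -8, "dy": 5, "dz": -3, "ax": -0.2, "ay": -0.3, "az": -0.2, "jaw": 1}
    - {"dx": -18, "dy": 7, "dz": -3, "ax": -0.2, "ay": -0.3, "az": -0.2, "jaw": 1}
    - {"dx": -25, "dy": 7, "dz": -3, "ax": -0.2, "ay": -0.3, "az": -0.2, "jaw": 1}
    - {"dx": -30, "dy": 7, "dz": -3, "ax": -0.2, "ay": -0.3, "az": -0.2, "jaw": 1}
    - {"dx": -34, "dy": 7, "dz": -3, "ax": -0.2, "ay": -0.3, "az": -0.2, "jaw": 1}
    - {"dx": -38, "dy": 7, "dz": -3, "ax": -0.2, "ay": -0.3, "az": -0.2, "jaw": 1}

```text
time: 6.4
position: [0.4184, 0.2979, 0.0633]
tool_rot: [[-0.987, -0.161, 0.001], [-0.161, 0.987, 0.002], [-0.001, 0.002, -1.0]]
force: [-3.4, -0.6, 3.0]
finger_gap: 0.0006
```

```bash
python3 - <<'E'
from h import *
from rig import bot
go([.008,.1,.061])
a=bot.capture("scene");b=bot.capture("top")
cv2.imwrite("pics/p6.png",np.hstack([cv2.resize(a["pixels"][115:195,160:240],(400,400),interpolation=2),cv2.resize(b["pixels"][180:260,120:200],(400,400),interpolation=2)]))
E
```

```text
t 6.4 local now mm [-18.4 101.6  63.3] F [-3.4 -0.6  3. ] gap 0.0005724855617535161
shift mm [-26.4  -1.6   2.3] turn [0.09 0.05 0.  ]
```

View pics/p6.png

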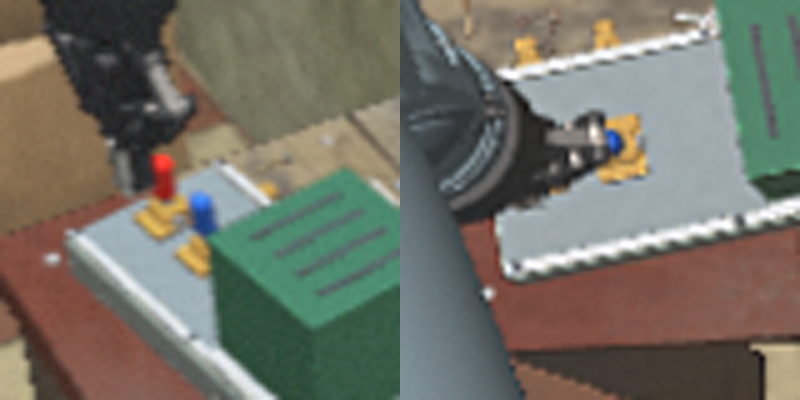

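Contact with red at about 3 N, blue undisturbed. Continuing.

Call:
play_rows:
  plan:
    - {"dx": -4, "dy": 0, "dz": 2, "ax": 0, "ay": 0, "az": 0, "jaw": 1}
    - {"dx": -8, "dy": 0, "dz": 2, "ax": 0, "ay": 0, "az": 0, "jaw": 1}
    - {"dx": -12, "dy": 0, "dz": 2, "ax": 0, "ay": 0, "az": 0, "jaw": 1}
    - {"dx": -15, "dy": 0, "dz": 2, "ax": 0, "ay": 0, "az": 0, "jaw": 1}
    - {"dx": -18, "dy": 0, "dz": 2, "ax": 0, "ay": 0, "az": 0, "jaw": 1}
    - {"dx": -21, "dy": 0, "dz": 2, "ax": 0, "ay": 0, "az": 0, "jaw": 1}

```text
time: 7.1
position: [0.4394, 0.3013, 0.061]
tool_rot: [[-0.987, -0.161, 0.001], [-0.161, 0.987, 0.002], [-0.001, 0.002, -1.0]]
force: [-3.1, -0.0, 0.3]
finger_gap: -0.0006
```

```bash
python3 - <<'E'
from h import *
from rig import bot
go([.008,.1,.061])
a=bot.capture("scene");b=bot.capture("top")
cv2.imwrite("pics/p7.png",np.hstack([cv2.resize(a["pixels"][115:195,160:240],(400,400),interpolation=2),cv2.resize(b["pixels"][180:260,120:200],(400,400),interpolation=2)]))
E
```

```text
t 7.1 local now mm [  2.9 101.6  61. ] F [-3.1 -0.   0.3] gap -0.0005908699999042724
shift mm [-5.1 -1.6  0. ] turn [ 0.09  0.06 -0.01]
```

View pics/p7.png

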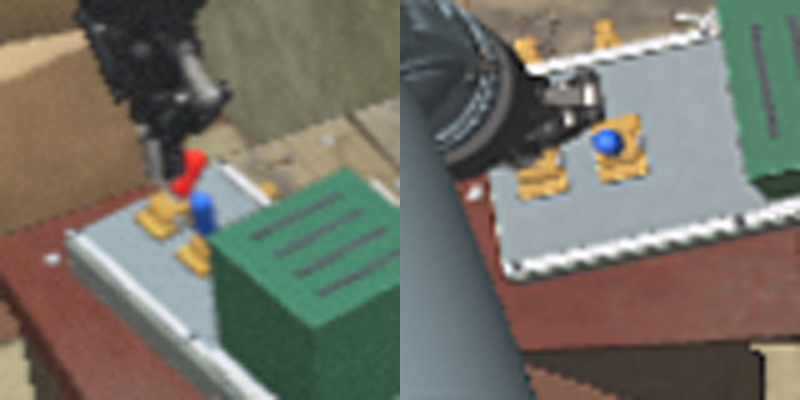

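Red leans back now and blue still stands. Continuing in small steps until the stop.

Call:
play_rows:
  plan:
    - {"dx": -2, "dy": 0, "dz": 0, "ax": 0, "ay": 0, "az": 0, "jaw": 1}
    - {"dx": -4, "dy": 0, "dz": 0, "ax": 0, "ay": 0, "az": 0, "jaw": 1}
    - {"dx": -6, "dy": 0, "dz": 0, "ax": 0, "ay": 0, "az": 0, "jaw": 1}

```text
time: 7.5
position: [0.4464, 0.3026, 0.0615]
tool_rot: [[-0.987, -0.16, 0.003], [-0.16, 0.987, 0.002], [-0.003, 0.002, -1.0]]
force: [-1.8, -0.7, 0.8]
finger_gap: 0.0001
```

Call:
play_rows:
  plan:
    - {"dx": -2, "dy": 0, "dz": 0, "ax": 0, "ay": 0, "az": 0, "jaw": 1}
    - {"dx": -4, "dy": 0, "dz": 0, "ax": 0, "ay": 0, "az": 0, "jaw": 1}

```text
time: 7.7
position: [0.4507, 0.3033, 0.0616]
tool_rot: [[-0.987, -0.16, 0.003], [-0.16, 0.987, 0.002], [-0.003, 0.002, -1.0]]
force: [-5.9, -0.6, 2.2]
finger_gap: -0.0004
```

Call:
play_rows:
  plan:
    - {"dx": -2, "dy": 0, "dz": 0, "ax": 0, "ay": 0, "az": 0, "jaw": 1}

```text
time: 7.8
position: [0.4509, 0.3034, 0.0614]
tool_rot: [[-0.987, -0.161, -0.001], [-0.161, 0.987, 0.002], [0.0, 0.002, -1.0]]
force: [-9.5, -1.1, 5.2]
finger_gap: -0.0002
```

```bash
python3 - <<'E'
from h import *
from rig import bot
go([.008,.1,.061])
a=bot.capture("scene");b=bot.capture("top")
cv2.imwrite("pics/p8.png",np.hstack([cv2.resize(a["pixels"][115:195,160:240],(400,400),interpolation=2),cv2.resize(b["pixels"][180:260,120:200],(400,400),interpolation=2)]))
E
```

```text
t 7.8 local now mm [ 14.6 101.8  61.4] F [-9.5 -1.1  5.2] gap -0.00017836774959943298
shift mm [ 6.6 -1.8  0.4] turn [ 0.12 -0.02 -0.  ]
```

View pics/p8.png

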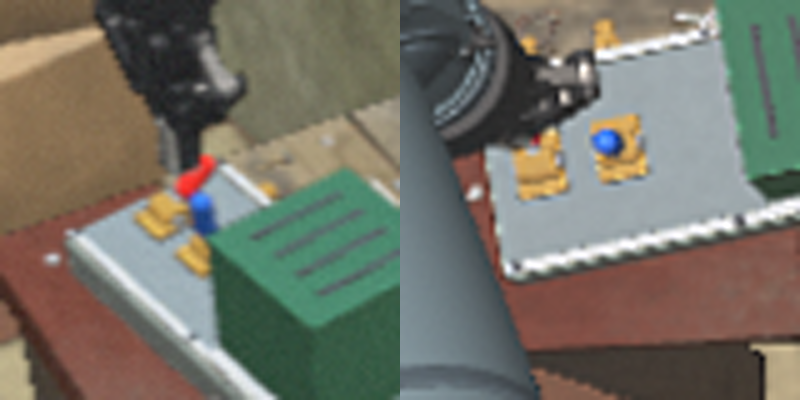

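Force rose to 11 N with almost no motion, so the handle is at its stop; red leans far back. Backing off forward and up.

Call:
play_rows:
  plan:
    - {"dx": 8, "dy": 0, "dz": 0, "ax": 0, "ay": 0, "az": 0, "jaw": 1}
    - {"dx": 25, "dy": 4, "dz": -5, "ax": 0, "ay": 0, "az": 0, "jaw": 1}
    - {"dx": 45, "dy": 10, "dz": -30, "ax": 0, "ay": 0, "az": 0, "jaw": 1}
    - {"dx": 60, "dy": 30, "dz": -70, "ax": 0, "ay": 0, "az": 0, "jaw": 1}
    - {"dx": 70, "dy": 60, "dz": -110, "ax": 0, "ay": 0, "az": 0, "jaw": 1}
    - {"dx": 80, "dy": 100, "dz": -130, "ax": 0, "ay": 0, "az": 0, "jaw": 1}
    - {"dx": 90, "dy": 130, "dz": -140, "ax": 0, "ay": 0, "az": 0, "jaw": 1}
    - {"dx": 90, "dy": 130, "dz": -140, "ax": 0, "ay": 0, "az": 0, "jaw": 1}

```text
time: 8.7
position: [0.3415, 0.4214, 0.2045]
tool_rot: [[-0.986, -0.165, 0.004], [-0.165, 0.986, 0.008], [-0.006, 0.007, -1.0]]
force: [0.2, 0.0, 0.0]
finger_gap: -0.0001
```

```bash
python3 - <<'E'
from h import *
from rig import bot
go([.008,.1,.061])
a=bot.capture("scene");b=bot.capture("top");P=np.load("P.npy").copy()
P[:2]+=[np.sin(P[2])*.005,-np.cos(P[2])*.005]
for q in(.7,.75,.9): print(q,[(proj(c,man(P,[(.043*np.sin(q),.101,.036+.043*np.cos(q)),(.02*np.sin(q),.101,.036+.02*np.cos(q))]))-o)*5 for c,o in((a,(160,115)),(b,(120,180)))])
cv2.imwrite("pics/p9.png",np.hstack([cv2.resize(a["pixels"][115:195,160:240],(400,400),interpolation=2),cv2.resize(b["pixels"][180:260,120:200],(400,400),interpolation=2)]))
cv2.imwrite("pics/p9t.png",b["pixels"])
E
```

```text
t 8.7 local now mm [-74.4 235.9 204.5] F [0.2 0.  0. ] gap -8.644184551383838e-05
shift mm [ -81.  -137.3  143. ] turn [0.41 0.32 0.26]
0.7 [array([[202.76883487, 155.03819317],
       [185.05780114, 188.14994938]]), array([[117.39893641, 101.96223342],
       [129.95434304, 134.64245316]])]
0.75 [array([[205.17872454, 155.88211787],
       [186.18623346, 188.51941533]]), array([[117.57065677,  99.5741732 ],
       [130.02541695, 133.52224668]])]
0.9 [array([[211.81219033, 159.30358262],
       [189.3055331 , 190.04355255]]), array([[118.43164624,  93.43045745],
       [130.39746937, 130.61814838]])]
```

View pics/p9.png

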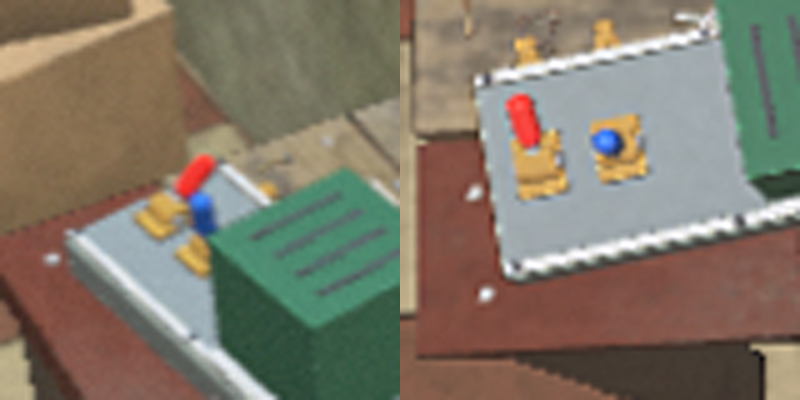

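View pics/p9t.png

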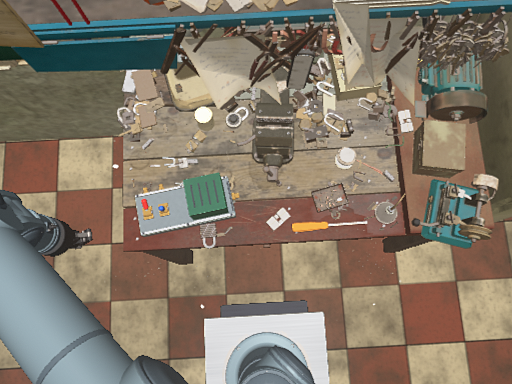

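Red's end is at scene crop (212,158) and top crop (117,95), against (212,159) and (118,93) predicted for fully shut. Blue is upright, the hood is at the right end and the arm is clear, so I'll hand in.

```bash
python3 -c "
from rig import bot
print(bot.get_obs()['joint_velocities']);print(bot.close_job())"
```

```text
[-1.70975373  0.33940692 -1.97609459  0.28274904 -0.03616643 -0.04129834]
the job is handed in; nothing more can be done
None
```

I pushed the hood to its right end stop and then pushed the red handle shut. I used light pushes with shut fingertips and handed the job in at about 9 s; no verdict was reported.

- **Hood:** it met the stop at about 17 N. Its measured travel from the pictures was about 0.145 m.
- **Red handle:** it met its stop at about 11 N. In both pictures its end matched the fully shut position within about 3 enlarged pixels, roughly 1 to 2 mm.
- **Other things:** blue still stood upright in the last pictures. The bystanders looked unmoved in the last top view, checked by eye only. The arm was clear of everything.
- **Disagreement:** my first fit put the manifold about 5 mm too far left and the hood's start at 0.004 m. Measuring the bared handles showed this, and I corrected the aim before touching the red handle.

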